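# Unclamp the sharpened peeler and put it away

## Task

The peeler has been sharpened and is still held in the clamp rest: swing the rest's sprung arm up until it stays open by itself, lift the peeler out and lay it flat in the cutlery tray, in the compartment that does not hold the teaspoon. The salt shaker standing in that compartment does not belong there: stand it upright on the bare worktop instead. Leave the clamp arm standing open, and do not shift the teaspoon, the jam jar, the tin or the pepper mill.

Things in the scene. Friction and masses are not known exactly. Their poses are not given: they have to be found in the camera images.
- rest: Clamp rest, fixed to the worktop: pale wooden base 190 (x) x 110 (y) x 12 mm high. Origin: centre of its underside; z up. The arm's hinge stands at its +x end (steel cheeks up to 57 mm high, 46 mm wide over all), the arm's grip bar at its -x end (towards the robot); the peeler's cradle lies across it, along y.
- clamp_arm (a joint): Hinge of the sprung clamp arm, axis along the rest's +y through clamp_hinge. 0 rad = shut, its foot pressing on the peeler's middle; grows as the grip bar swings up and back, away from the robot; 1.57 = upright, 1.95 = open stop. Below about 1.2 rad the spring presses it shut (4 to 5 N to lift at the bar); beyond, the spring swings it to the stop and holds it there.
- clamp_bar (a point): Centre of the black grip bar at the free end of the clamp arm: a round bar 16 mm thick and 50 mm long along the rest's y, a T across the 20 mm wide arm. It can be pinched by its two end faces from above and turns between the fingers. 155 mm out from the hinge axis, and 12 mm off the hinge plane (60 mm above the worktop when shut).
- clamp_hinge (a point): Point on the hinge axis of the clamp arm, 70 mm towards +x of the rest's origin, 48 mm above the worktop.
- cradle (a point): Centre of the cradle, 45 mm towards -x of the rest's origin, at the height of the peeler's underside (16 mm over the worktop, 4 mm over the base). At y = +-45 mm a rubber strip 18 mm wide carries the peeler between two fences (tops 27 mm over the worktop, 35 mm apart); between y = -36 and +36 mm it is open, so fingers can reach down either side of the peeler.
- peeler: Black peeler, 170 mm long (x) x 25 mm wide (y) x 17 mm high; origin at the centre of its underside. At the start it lies in the cradle across the rest, under the arm's foot. About 80 g.
- tray: Cutlery tray of pale wood, fixed to the worktop: 204 (x) x 199 (y) x 29 mm high, floor 6 mm thick, walls 5 mm. Origin: centre of its underside. One divider along its x makes two compartments, each 194 mm (x) x 92 mm (y) inside, with centres at y = +48.5 and -48.5 mm. Behind it a microwave and a wall cabinet (front faces about 0.64 m ahead of the robot, left of y = 0.05 m) limit the wrist.
- salt_shaker: Salt shaker with grey cap, 44 mm round, 90 mm high, upright; origin at the centre of its underside. Starts in one compartment of the tray.
- teaspoon: Teaspoon, 139 (x) x 30 x 10 mm, lying in the other compartment; origin at the centre of its underside. Must stay.
- jam_jar: Jam jar, 65 mm round, 94 mm high, beside the rest; origin at the centre of its underside. Must not be shifted.
- tin: Food tin, 75 mm round, 110 mm high, on the other side of the rest; origin at the centre of its underside. Must not be shifted.
- pepper_mill: Dark wooden pepper mill, 58 mm round, 165 mm high, behind the rest; origin at the centre of its underside. Must not be shifted.
There are look-alikes about, which are no part of the job. Leave any purple look-alike of the salt_shaker alone.

How it is judged:
By the outcome, as a careful person would: the job done as asked, in the order asked, and still so for the second after the job is handed in, with the robot touching nothing.
It also fails if it takes over 72 s, if anything falls off the work surface, if the arm or the gripper's body presses on something with over 40 N, if the wrist force passes 120 N, or if a joint passes its speed limit or range.

## Robot

A 6-joint arm with a two-finger parallel gripper is mounted at the origin on a cart in front of the work surface, level with it; the furniture and walls round the work are solid. World frame = base frame: x ahead of the robot, y to its left, z up, the work surface at z = 0. Lengths are in m, angles in degrees, forces in N, time in s.
With the tool pointing down it reaches from about 0.35 to 0.875 m from the base axis. Payload 4.2 kg.
Tool frame: the origin (TCP) lies on the centre line of the jaws, within the pads' length; the fingertips stand 11 mm ahead of it and the grasp point (between the pads) lies 8 mm behind it; z points along the fingers, y is the line along which they close (so a half turn about z gives the same grasp; the last joint's range is limited). The gripper opens to 87 mm and grips with 3 to 60 N. Pads are 19 mm wide; open, the fingers measure 117 mm over their backs; the gripper's body (75 mm by 190 mm) begins 51 mm behind the grasp point.
Start: joints at [-59.381, 22.042, 0.453, 0, -68.411, -14.817], TCP at [0.17, -0.601, 0.234] pointing down, gripper open.
Joint ranges: [-179.83, 179.83], [-69.29, 118.12], [-61.27, 80.66], [-181.25, 117.63], [-171.15, -9.14], [-177.46, 177.46]. Speed limits (degrees/s): [159.86, 159.86, 180, 180, 180, 180].

## Interface

Orientations are given as a 3x3 rotation matrix whose columns are the frame's x, y, z axes.
In Python, from station import r gives the robot as it stands.
- The arm moves only by the tool servo_tool, never from a script. Its argument "commands" is a list that holds one entry, the list of rows, each a list of 7 numbers: the closure, from 0 (fully open) to 1 (shut), then the shift along the tool's x, y, z in mm, then the turn, a rotation vector about the tool's x, y, z in rad. In form: [[[claw, x, y, z, ax, ay, az], ...]]. A call has exactly 5 rows; each row is the pose to reach, as a shift and turn from the pose commanded when the call began, along the tool's axes at that moment; what a row does not reach only later rows make up. A row lasts 1/10 s, in which the tool goes at most 50 mm and 8.59 degrees, less where a joint would pass 70% of its speed; a pose out of reach is approached as far as the arm can. A call with a gripper value outside its range is refused whole. The fingers move at their own pace and stop on an object; the grip force is fixed at half the most. Time passes only in rows, so rows that repeat a pose let the fingers close, or fill a call up. It gives the time, the measured TCP pose, the force, the opening and the grip force at its end, in the units of the state.
- r.sense(): the state, without advancing time (a new reading comes with each control period).
- r.capture(name): name is "side" or "top" or "wrist"; returns a dict with "pixels" (420x560x3 uint8, red, green, blue), "camera_matrix" (3x3 intrinsics, pixels), "R" (3x3) and "t" (3): a world point X has camera coordinates R X + t. Camera axes: x right, y down, z forward; pixel columns grow to the right and rows downward; lengths in m; the calibration is good to about 2 mm. A picture is of the moment at which its call begins. There is no depth.
- r.finish_job(): hands the job in; it is judged then, once.
The state is a dict: "time_s": time; "joints": joint angles; "joint_velocities": joint speeds; "effort": joint torques, N m; "tcp_pos": TCP position; "ee_rot": TCP orientation; "wrist_force": force on the tool from outside, world axes, zero at the start; "moment": the same for the moment, N m; "gripper_width": opening from 0.0 (shut) to 1.0 (fully open); "gripper_force": force on a finger pad.
Only numpy, scipy, OpenCV 4.12 (cv2) and the standard library are available. Lean on these libraries where they do the work, as an engineer would, in place of code of your own. Each camera call takes 0.05 s, during which the arm holds its last target. There are 200 camera calls.

## Working session

There is one attempt and no reset: what is moved stays moved. The work goes in short steps, Python scripts to look and compute and a tool call to move; the robot and the scene stay as the last step left them, time stands still between calls to the robot, and variables do not carry over. Pictures are saved under pics/ and viewed, at most 11 in all, crops included, and the job is handed in when it is done.

Besides the shell and the picture viewer there is one more tool, called after "Call:" as a command line: name --argument value ..., lists and objects as JSON in quotes. servo_tool: Moves the arm, as the interface text tells. Its arguments: {"type":"object","properties":{"commands":{"type":"array","items":{"type":"array","items":{"type":"array","items":{"type":"number"}}}}},"required":["commands"]}

```bash
mkdir -p pics; python3 - <<'E'
from station import r
import cv2,pickle,numpy as np
d={}
for n in("top","side"):
    c=r.capture(n);d[n]=c;cv2.imwrite(f"pics/{n}0.png",c["pixels"][:,:,::-1])
    print(n,np.round(c["camera_matrix"],1).tolist(),np.round(-c["R"].T@c["t"],3),np.round(c["R"],2).tolist())
pickle.dump(d,open("d0.pkl","wb"))
s=r.sense();print(s["tcp_pos"],np.round(s["ee_rot"],3),s["time_s"],s["gripper_width"])
E
```

```text
top [[398.0, 0.0, 282.7], [0.0, 398.0, 212.8], [0.0, 0.0, 1.0]] [0.474 0.043 1.132] [[0.02, -1.0, -0.01], [-1.0, -0.02, -0.09], [0.09, 0.01, -1.0]]
side [[541.2, 0.0, 276.2], [0.0, 541.2, 217.0], [0.0, 0.0, 1.0]] [-0.161  1.392  0.935] [[-0.87, -0.49, 0.02], [-0.25, 0.43, -0.87], [0.42, -0.76, -0.5]]
[ 0.17004907 -0.60087405  0.23255659] [[-0.962 -0.272 -0.001]
 [-0.272  0.962  0.002]
 [ 0.     0.002 -1.   ]] 0.1 0.9989154103785844
```

View pics/top0.png

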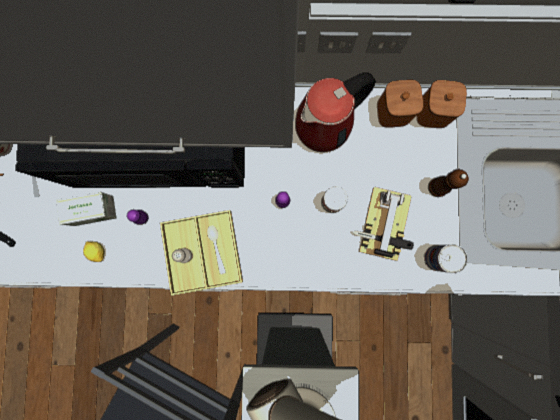

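View pics/side0.png

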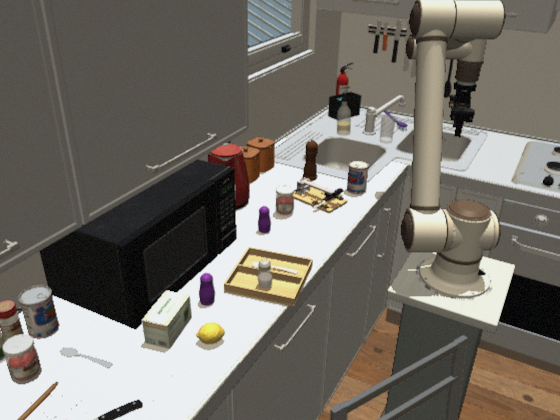

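The top view shows the tray around (202,252) with the shaker at (180,256) in its left (+y) compartment and the teaspoon in the right one. The rest is at (385,223), the jar at (335,200), the tin at (445,258) and the mill at (450,183). The side view agrees.

```bash
cat > h.py <<'E'
import numpy as np,cv2
def ray(c,u,z):
    K,R,t=map(np.array,(c["camera_matrix"],c["R"],c["t"]))
    o=-R.T@t;d=R.T@np.linalg.inv(K)@np.array([u[0],u[1],1.]);return o+d*(z-o[2])/d[2]
def proj(c,X):
    p=c["camera_matrix"]@(np.array(c["R"])@np.array(X)+c["t"]);return p[:2]/p[2]
def two(c1,u1,c2,u2):
    A=[];b=[]
    for c,u in((c1,u1),(c2,u2)):
        R=np.array(c["R"]);o=-R.T@c["t"];d=R.T@np.linalg.inv(c["camera_matrix"])@np.array([*u,1.]);d/=np.linalg.norm(d)
        P=np.eye(3)-np.outer(d,d);A.append(P);b.append(P@o)
    return np.linalg.lstsq(np.vstack(A),np.hstack(b),rcond=None)[0]
E
python3 - <<'E'
import pickle,cv2,numpy as np
from h import *
d=pickle.load(open("d0.pkl","rb"));c=d["top"];im=c["pixels"]
hsv=cv2.cvtColor(im,cv2.COLOR_RGB2HSV)
m=cv2.inRange(hsv,(15,60,90),(35,255,255)); 
for name,(x0,y0,x1,y1),h in(("tray",(150,200,255,300),.029),("rest",(350,175,425,270),.012)):
    k=np.zeros_like(m);k[y0:y1,x0:x1]=m[y0:y1,x0:x1]
    k=cv2.morphologyEx(k,cv2.MORPH_OPEN,np.ones((2,2)))
    pts=np.argwhere(k>0)[:,::-1]
    W=np.array([ray(c,p,h)[:2] for p in pts],np.float32)
    (ce,sz,a)=cv2.minAreaRect(W*1000);print(name,len(pts),ce,sz,a)
a=cv2.resize(im[170:270,320:470],None,fx=5,fy=5,interpolation=cv2.INTER_CUBIC)
cv2.imwrite("pics/restcrop.png",a[:,:,::-1])
E
```

```text
tray 4910 (453.2483215332031, 272.2705993652344) (241.40509033203125, 285.50091552734375) 1.134968638420105
rest 1456 (549.7621459960938, -235.62428283691406) (112.17211151123047, 188.275390625) 77.37796783447266
```

View pics/restcrop.png

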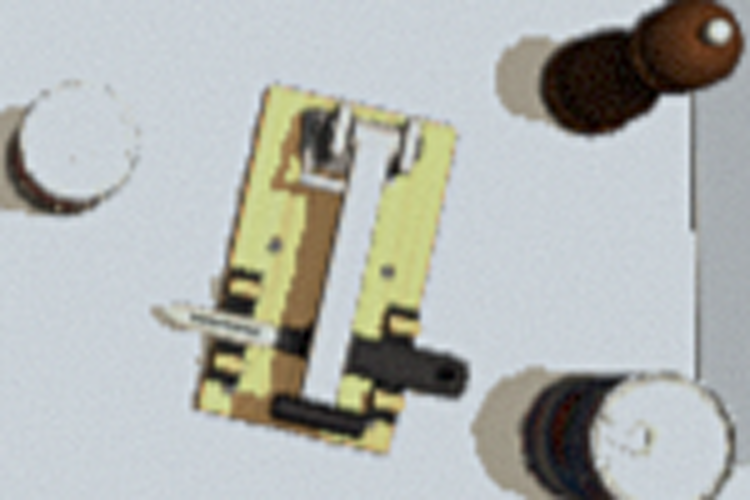

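The crop shows the clamp shut, with the bar at about crop (320,415). The peeler's handle points right (-y) and its blade points left (+y).

```bash
python3 - <<'E'
import pickle,cv2,numpy as np
from h import *
d=pickle.load(open("d0.pkl","rb"));c=d["top"];im=c["pixels"]
hsv=cv2.cvtColor(im,cv2.COLOR_RGB2HSV)
print("bar",ray(c,(320+320/5,170+415/5),.06))
L=[(163,222),(232,211),(242,284),(172,294)]
W=[ray(c,p,.029)[:2] for p in L];print(np.round(W,3),np.mean(W,0))
m=cv2.inRange(hsv,(15,60,150),(35,255,255));m[:200]=0;m[:,:150]=0;m[:,255:]=0
cs,_=cv2.findContours(m,0,2);k=max(cs,key=cv2.contourArea)[:,0]
print(cv2.minAreaRect(np.array([ray(c,p,.029)[:2]*1000 for p in k],np.float32)))
for n,p,h in(("jar",(336,198),.094),("tin",(446,258),.11),("mill",(459,178),.165),("purp",(283,199),.08),("salt",(179,255),.09)):print(n,ray(c,p,h).round(3))
s=d["side"];q=two(c,(179,255),s,(265,263));print("salt top 2view",q)
a=cv2.resize(im[200:300,150:260],None,fx=5,fy=5,interpolation=cv2.INTER_CUBIC)
b=cv2.resize(s["pixels"][235:305,210:330],None,fx=5,fy=5,interpolation=cv2.INTER_CUBIC)
o=np.zeros((500,1150,3),np.uint8);o[:500,:550]=a;o[:350,550:1150]=b
cv2.imwrite("pics/traycrop.png",cv2.resize(o,(782,340))[:,:,::-1])
E
```

```text
bar [ 0.469675   -0.21699381  0.06      ]
[[0.544 0.389]
 [0.578 0.197]
 [0.378 0.164]
 [0.347 0.355]] [0.46179501 0.27627637]
((462.3018493652344, 281.7567443847656), (203.5694580078125, 197.29519653320312), 11.351813316345215)
jar [ 0.611 -0.084  0.094]
tin [ 0.46  -0.362  0.11 ]
mill [ 0.656 -0.376  0.165]
purp [0.608 0.055 0.08 ]
salt [0.455 0.324 0.09 ]
salt top 2view [0.4537753  0.32561055 0.08193395]
```

View pics/traycrop.png

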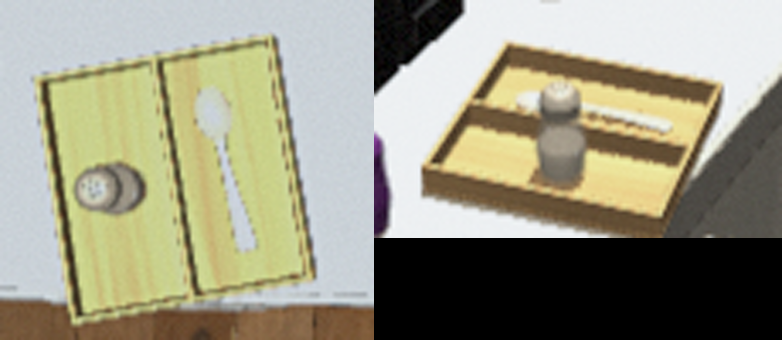

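The shaker stands near the middle of the +y compartment at about (0.454,0.324). The tray is centred at about (0.462,0.279) with a yaw of about 9.5°. Now a helper to turn targets into rows, then I set out.

```bash
cat >> h.py <<'E'
def delta(s,pos,yaw):
    "tool-frame shift mm and rotvec to reach TCP pos with tool y at yaw deg, tool down; checks"
    from scipy.spatial.transform import Rotation as Q
    R0=np.array(s["ee_rot"]);a=np.radians(yaw);c,n=np.cos(a),np.sin(a)
    T=np.array([[-n,c,0],[c,n,0],[0,0,-1.]])
    print(np.round(R0.T@(np.array(pos)-s["tcp_pos"])*1000,1),np.round(Q.from_matrix(R0.T@T).as_rotvec(),3))
E
python3 - <<'E'
from station import r
from h import *
delta(r.sense(),(0.468,-0.217,0.22),77.4)
E
```

```text
[-391.2  288.3   13.1] [ 0.002 -0.001  0.495]
```

Call:
servo_tool --commands '[[[0,-40,29,1,0,0,0],[0,-80,59,2,0,0,0],[0,-120,88,4,0,0,0],[0,-160,118,6,0,0,0],[0,-195,144,7,0,0,0]]]'

```text
time_s: 0.6
tcp_pos: [0.3193, -0.4076, 0.2261]
ee_rot: [[-0.962, -0.273, -0.0], [-0.273, 0.962, 0.001], [0.0, 0.001, -1.0]]
wrist_force: [-0.0, 0.4, -0.0]
gripper_width: 1.0
gripper_force: 0.0
```

Call:
servo_tool --commands '[[[0,-40,29,1,0,0,0.1],[0,-80,59,2,0,0,0.2],[0,-120,88,4,0,0,0.3],[0,-160,118,6,0,0,0.4],[0,-196,144,6,0,0,0.495]]]'

```text
time_s: 1.1
tcp_pos: [0.4686, -0.2156, 0.2201]
ee_rot: [[-0.975, 0.221, -0.001], [0.221, 0.975, 0.0], [0.001, 0.0, -1.0]]
wrist_force: [0.8, -0.5, -0.2]
gripper_width: 0.995
gripper_force: 0.0
```

```bash
python3 - <<'E'
from station import r
from h import *
c=r.capture("wrist");cv2.imwrite("pics/w1.png",c["pixels"][:,:,::-1])
s=r.sense();print(s["tcp_pos"],s["joints"],s["time_s"],s["wrist_force"])
print("bar pred",proj(c,(.468,-.217,.06)))
delta(s,(0.468,-0.217,0.06-.008),77.4)
E
```

```text
[ 0.47251826 -0.21242659  0.22017118] [-6.27274852e+00  1.21977077e+01 -1.56398965e+01 -5.99772214e-02
 -6.20392447e+01 -9.63965533e+01] 1.15 [2.11115951 2.64464629 0.12901595]
bar pred [273.14470912 198.00293956]
[  3.7  -5.6 168.2] [ 0.001  0.002 -0.002]
```

View pics/w1.png

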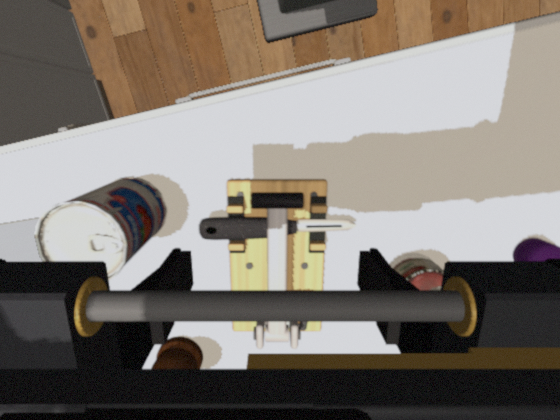

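The wrist view shows the bar at (277,200), about 2 mm from the prediction at (273,198). The jaws line up with it, so I go down and pinch.

Call:
servo_tool --commands '[[[0,0,0,40,0,0,0],[0,0,0,80,0,0,0],[0,0,0,120,0,0,0],[0,0,0,150,0,0,0],[0,0,0,168,0,0,0]]]'

```text
time_s: 1.65
tcp_pos: [0.4661, -0.2174, 0.0497]
ee_rot: [[-0.976, 0.218, -0.005], [0.218, 0.976, 0.001], [0.005, -0.0, -1.0]]
wrist_force: [-0.2, 0.2, 1.0]
gripper_width: 1.001
gripper_force: 0.0
```

Call:
servo_tool --commands '[[[0,0,0,0,0,0,0],[1,0,0,0,0,0,0],[1,0,0,0,0,0,0],[1,0,0,0,0,0,0],[1,0,0,0,0,0,0]]]'

```text
time_s: 2.15
tcp_pos: [0.4686, -0.2178, 0.0536]
ee_rot: [[-0.976, 0.217, 0.002], [0.217, 0.976, -0.0], [-0.002, 0.0, -1.0]]
wrist_force: [-0.5, -0.2, -0.7]
gripper_width: 0.721
gripper_force: 0.0
```

Call:
servo_tool --commands '[[[1,0,0,0,0,0,0],[1,0,0,0,0,0,0],[1,0,0,0,0,0,0],[1,0,0,0,0,0,0],[1,0,0,0,0,0,0]]]'

```text
time_s: 2.65
tcp_pos: [0.4689, -0.215, 0.0531]
ee_rot: [[-0.976, 0.218, 0.002], [0.218, 0.976, 0.003], [-0.002, 0.004, -1.0]]
wrist_force: [0.8, 16.0, 4.1]
gripper_width: 0.569
gripper_force: 30.0
```

```bash
python3 - <<'E'
import numpy as np
# arc increments along rest -> tool x is -rest x, tool z down; theta relative to shut
for th in np.arange(0,1.76,.07):
    p=np.hypot(155,12);a=np.arctan2(12,155)
    print(round(th,2),round(-(155-p*np.cos(a+th)),1),round(-(p*np.sin(a+th)-12),1))
E
```

```text
0.0 -0.0 -0.0
0.07 -1.2 -10.8
0.14 -3.2 -21.5
0.21 -5.9 -32.0
0.28 -9.4 -42.4
0.35 -13.5 -52.4
0.42 -18.4 -62.2
0.49 -23.9 -71.5
0.56 -30.0 -80.5
0.63 -36.8 -89.0
0.7 -44.2 -97.0
0.77 -52.1 -104.5
0.84 -60.5 -111.4
0.91 -69.3 -117.7
0.98 -78.6 -123.4
1.05 -88.3 -128.4
1.12 -98.3 -132.7
1.19 -108.5 -136.4
1.26 -119.0 -139.2
1.33 -129.7 -141.4
1.4 -140.5 -142.8
1.47 -151.3 -143.4
1.54 -162.2 -143.3
1.61 -173.1 -142.4
1.68 -183.8 -140.8
1.75 -194.4 -138.4
```

Call:
servo_tool --commands '[[[1,-1,1,-11,0,0,0],[1,-3,2,-21,0,0,0],[1,-9,2,-42,0,0,0],[1,-18,2,-62,0,0,0],[1,-30,2,-80,0,0,0]]]'

```text
time_s: 3.15
tcp_pos: [0.4955, -0.2205, 0.1315]
ee_rot: [[-0.976, 0.219, -0.005], [0.219, 0.976, 0.004], [0.006, 0.003, -1.0]]
wrist_force: [0.5, 4.8, -8.4]
gripper_width: 0.572
gripper_force: 30.0
```

Call:
servo_tool --commands '[[[1,-14,0,-17,0,0,0],[1,-30,0,-31,0,0,0],[1,-48,0,-43,0,0,0],[1,-68,0,-52,0,0,0],[1,-89,0,-59,0,0,0]]]'

```text
time_s: 3.65
tcp_pos: [0.5834, -0.2401, 0.1931]
ee_rot: [[-0.976, 0.217, -0.003], [0.217, 0.976, 0.003], [0.004, 0.002, -1.0]]
wrist_force: [-1.3, 5.9, 0.4]
gripper_width: 0.569
gripper_force: 30.0
```

Call:
servo_tool --commands '[[[1,-21,0,-4,0,0,0],[1,-43,0,-4,0,0,0],[1,-54,0,-3,0,0,0],[1,-54,0,-3,0,0,0],[1,-54,0,-3,0,0,0]]]'

```text
time_s: 4.15
tcp_pos: [0.6402, -0.2528, 0.1973]
ee_rot: [[-0.976, 0.216, 0.007], [0.216, 0.976, -0.001], [-0.007, 0.001, -1.0]]
wrist_force: [3.1, 3.8, 5.2]
gripper_width: 0.568
gripper_force: 30.0
```

Call:
servo_tool --commands '[[[0,0,0,0,0,0,0],[0,0,0,0,0,0,0],[0,0,0,0,0,0,0],[0,0,0,0,0,0,0],[0,0,0,0,0,0,0]]]'

```text
time_s: 4.65
tcp_pos: [0.6369, -0.2537, 0.1942]
ee_rot: [[-0.976, 0.218, -0.001], [0.218, 0.976, 0.0], [0.001, -0.0, -1.0]]
wrist_force: [0.1, 0.5, -0.4]
gripper_width: 0.933
gripper_force: 0.0
```

Call:
servo_tool --commands '[[[0,0,0,-20,0,0,0],[0,20,0,-40,0,0,0],[0,60,0,-50,0,0,0],[0,100,0,-50,0,0,0],[0,140,0,-50,0,0,0]]]'

```text
time_s: 5.15
tcp_pos: [0.4992, -0.2228, 0.2447]
ee_rot: [[-0.976, 0.218, 0.001], [0.218, 0.976, -0.0], [-0.001, -0.0, -1.0]]
wrist_force: [0.6, 0.2, 0.3]
gripper_width: 0.999
gripper_force: 0.0
```

```bash
python3 - <<'E'
from station import r
from h import *
c=r.capture("wrist");t=r.capture("top")
o=np.hstack([c["pixels"],cv2.resize(t["pixels"][150:290,300:480],(540,420))]);cv2.imwrite("pics/w2.png",cv2.resize(o,(785,300))[:,:,::-1])
s=r.sense();print(s["tcp_pos"],s["time_s"],s["wrist_force"])
delta(s,(0.454,0.324,0.25),90)
delta(s,(0.454,0.324,0.25),77.4)
E
```

```text
[ 0.49561392 -0.22215522  0.24489551] 5.25 [ 1.01678425  0.30147839 -0.30357711]
[159.8 523.9  -4.3] [ 0.001 -0.003 -0.22 ]
[159.8 523.9  -4.3] [ 0.001 -0.003  0.   ]
```

View pics/w2.png

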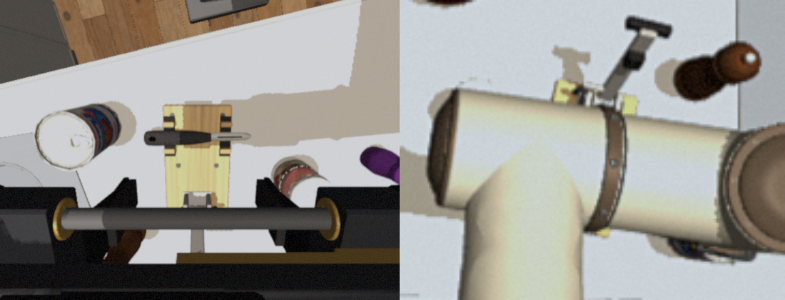

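The clamp arm stands open at its stop and the peeler is still in its cradle. On to the shaker.

Call:
servo_tool --commands '[[[0,10,35,0,0,0,0],[0,21,70,0,0,0,0],[0,32,105,0,0,0,0],[0,43,140,0,0,0,0],[0,54,176,0,0,0,0]]]'

```text
time_s: 5.75
tcp_pos: [0.4863, -0.0382, 0.2448]
ee_rot: [[-0.976, 0.218, 0.001], [0.218, 0.976, -0.0], [-0.001, 0.0, -1.0]]
wrist_force: [1.2, 0.4, -1.1]
gripper_width: 0.999
gripper_force: 0.0
```

Call:
servo_tool --commands '[[[0,10,35,0,0,0,0],[0,21,70,0,0,0,0],[0,32,105,0,0,0,0],[0,43,140,0,0,0,0],[0,54,176,0,0,0,0]]]'

```text
time_s: 6.25
tcp_pos: [0.4719, 0.1457, 0.2448]
ee_rot: [[-0.976, 0.217, 0.001], [0.217, 0.976, 0.0], [-0.001, 0.0, -1.0]]
wrist_force: [0.6, -0.2, -0.4]
gripper_width: 0.996
gripper_force: 0.0
```

Call:
servo_tool --commands '[[[0,10,40,0,0,0,0],[0,21,80,0,0,0,0],[0,32,120,0,0,0,0],[0,43,150,0,0,0,0],[0,52,172,0,0,0,0]]]'

```text
time_s: 6.75
tcp_pos: [0.4585, 0.3256, 0.2443]
ee_rot: [[-0.976, 0.216, 0.0], [0.216, 0.976, -0.0], [-0.0, -0.0, -1.0]]
wrist_force: [-0.9, -0.5, 0.9]
gripper_width: 1.002
gripper_force: 0.0
```

```bash
python3 - <<'E'
from station import r
from h import *
c=r.capture("wrist")
s=r.sense();print(s["tcp_pos"],s["joints"],s["time_s"])
im=c["pixels"].copy()
for X,col in(((.454,.324,.096),(255,0,0)),((.454,.327,.006),(0,0,255))):
    p=proj(c,X);print(p);cv2.circle(im,tuple(int(v) for v in p),4,col,1)
cv2.imwrite("pics/w3.png",im[:,:,::-1])
delta(s,(0.454,0.324,0.06-.008),77.4)
E
```

```text
[0.45844519 0.32806911 0.24407914] [ 5.20545106e+01  1.56123934e+01 -7.43241017e+00 -1.13089133e-03
 -6.68683132e+01 -1.54439967e+02] 6.8
[272.0047257 196.9718882]
[275.15853664 178.13092244]
[  3.6  -5.2 192.1] [0.001 0.001 0.004]
```

View pics/w3.png

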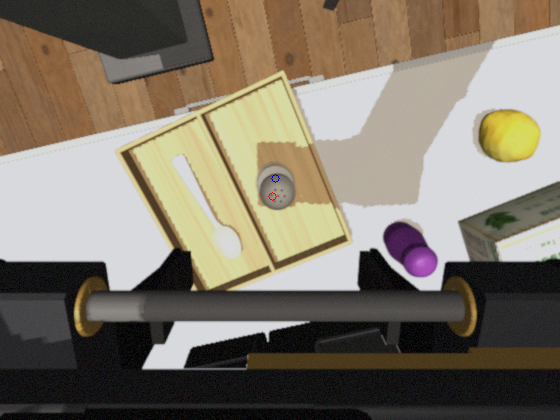

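The shaker's cap is at (277,191), about 4 mm from the prediction, and nothing is in the way of the fingers. I correct for that and go down.

Call:
servo_tool --commands '[[[0,8,2,40,0,0,0],[0,8,2,85,0,0,0],[0,8,2,130,0,0,0],[0,8,2,165,0,0,0],[0,8,2,192,0,0,0]]]'

```text
time_s: 7.3
tcp_pos: [0.4507, 0.3262, 0.0501]
ee_rot: [[-0.976, 0.218, -0.002], [0.218, 0.976, -0.002], [0.001, -0.002, -1.0]]
wrist_force: [-0.1, -0.2, -0.2]
gripper_width: 1.001
gripper_force: 0.0
```

Call:
servo_tool --commands '[[[0,0,0,0,0,0,0],[1,0,0,0,0,0,0],[1,0,0,0,0,0,0],[1,0,0,0,0,0,0],[1,0,0,0,0,0,0]]]'

```text
time_s: 7.8
tcp_pos: [0.4516, 0.3276, 0.054]
ee_rot: [[-0.976, 0.217, 0.002], [0.217, 0.976, 0.002], [-0.001, 0.003, -1.0]]
wrist_force: [-0.0, -0.2, -0.2]
gripper_width: 0.72
gripper_force: 0.0
```

Call:
servo_tool --commands '[[[1,0,0,0,0,0,0],[1,0,0,0,0,0,0],[1,0,0,0,0,0,0],[1,0,0,0,0,0,0],[1,0,0,0,0,0,0]]]'

```text
time_s: 8.3
tcp_pos: [0.4512, 0.3271, 0.0527]
ee_rot: [[-0.976, 0.217, 0.0], [0.217, 0.976, 0.0], [-0.0, 0.0, -1.0]]
wrist_force: [-0.4, 0.2, 1.6]
gripper_width: 0.446
gripper_force: 29.7
```

Call:
servo_tool --commands '[[[1,0,0,-10,0,0,0],[1,0,0,-40,0,0,0],[1,0,0,-70,0,0,0],[1,0,0,-90,0,0,0],[1,0,0,-90,0,0,0]]]'

```text
time_s: 8.8
tcp_pos: [0.4524, 0.3284, 0.1463]
ee_rot: [[-0.976, 0.217, 0.005], [0.217, 0.976, 0.005], [-0.004, 0.006, -1.0]]
wrist_force: [-0.3, -0.7, -0.1]
gripper_width: 0.445
gripper_force: 29.6
```

```bash
python3 - <<'E'
from station import r
from h import *
c=r.capture("wrist")
s=r.sense();print(s["tcp_pos"],s["time_s"],s["gripper_width"],s["gripper_force"],s["wrist_force"])
cv2.imwrite("pics/w4.png",c["pixels"][:,:,::-1])
delta(s,(0.44,0.06,0.14),77.4)
E
```

```text
[0.45139448 0.3274637  0.14412294] 8.85 0.4466746054078414 29.557063312386163 [-0.37120056 -0.23610821 -1.59200885]
[ -47.1 -263.5    3.4] [0.003 0.001 0.001]
```

Call:
servo_tool --commands '[[[1,-4,-20,0,0,0,0],[1,-9,-50,0,0,0,0],[1,-14,-80,0,0,0,0],[1,-19,-110,0,0,0,0],[1,-24,-140,0,0,0,0]]]'

```text
time_s: 9.35
tcp_pos: [0.4425, 0.1823, 0.141]
ee_rot: [[-0.976, 0.218, -0.003], [0.218, 0.976, -0.002], [0.003, -0.003, -1.0]]
wrist_force: [0.2, -0.3, -0.7]
gripper_width: 0.445
gripper_force: 29.6
```

Call:
servo_tool --commands '[[[1,-5,-30,0,0,0,0],[1,-10,-60,0,0,0,0],[1,-16,-90,0,0,0,0],[1,-20,-112,0,0,0,0],[1,-23,-124,0,0,0,0]]]'

```text
time_s: 9.85
tcp_pos: [0.4376, 0.0564, 0.1413]
ee_rot: [[-0.976, 0.22, -0.004], [0.22, 0.976, -0.001], [0.003, -0.002, -1.0]]
wrist_force: [-0.3, 0.5, -0.9]
gripper_width: 0.445
gripper_force: 29.6
```

Call:
servo_tool --commands '[[[1,0,0,15,0,0,0],[1,0,0,40,0,0,0],[1,0,0,65,0,0,0],[1,0,0,80,0,0,0],[1,0,0,86,0,0,0]]]'

```text
time_s: 10.35
tcp_pos: [0.4379, 0.0581, 0.0545]
ee_rot: [[-0.976, 0.218, -0.005], [0.218, 0.976, -0.002], [0.004, -0.003, -1.0]]
wrist_force: [0.3, 0.1, -1.3]
gripper_width: 0.447
gripper_force: 29.6
```

Call:
servo_tool --commands '[[[1,0,0,4,0,0,0],[1,0,0,7,0,0,0],[1,0,0,8,0,0,0],[1,0,0,9,0,0,0],[1,0,0,9,0,0,0]]]'

```text
time_s: 10.85
tcp_pos: [0.4397, 0.0592, 0.0479]
ee_rot: [[-0.976, 0.217, 0.001], [0.217, 0.976, 0.0], [-0.001, 0.001, -1.0]]
wrist_force: [0.2, -0.5, -0.8]
gripper_width: 0.449
gripper_force: 29.6
```

Call:
servo_tool --commands '[[[1,0,0,1,0,0,0],[1,0,0,1,0,0,0],[1,0,0,1.5,0,0,0],[1,0,0,1.5,0,0,0],[1,0,0,1.5,0,0,0]]]'

```text
time_s: 11.35
tcp_pos: [0.44, 0.0592, 0.0467]
ee_rot: [[-0.976, 0.217, 0.001], [0.217, 0.976, 0.0], [-0.001, 0.0, -1.0]]
wrist_force: [-0.6, -0.3, 6.1]
gripper_width: 0.444
gripper_force: 30.0
```

Call:
servo_tool --commands '[[[0,0,0,0,0,0,0],[0,0,0,0,0,0,0],[0,0,0,0,0,0,0],[0,0,0,0,0,0,0],[0,0,0,0,0,0,0]]]'

```text
time_s: 11.85
tcp_pos: [0.4394, 0.059, 0.0459]
ee_rot: [[-0.976, 0.217, -0.0], [0.217, 0.976, -0.0], [0.0, -0.0, -1.0]]
wrist_force: [-0.1, -0.2, 0.2]
gripper_width: 0.816
gripper_force: 0.0
```

Call:
servo_tool --commands '[[[0,0,0,-15,0,0,0],[0,0,0,-50,0,0,0],[0,0,0,-95,0,0,0],[0,0,0,-140,0,0,0],[0,0,0,-180,0,0,0]]]'

```text
time_s: 12.35
tcp_pos: [0.4394, 0.059, 0.2283]
ee_rot: [[-0.976, 0.217, 0.001], [0.217, 0.976, 0.001], [-0.001, 0.001, -1.0]]
wrist_force: [2.4, 0.5, -0.6]
gripper_width: 0.997
gripper_force: 0.0
```

```bash
python3 - <<'E'
from station import r
from h import *
c=r.capture("wrist");t=r.capture("side")
o=np.hstack([c["pixels"],t["pixels"]]);cv2.imwrite("pics/w4.png",cv2.resize(o,(800,300))[:,:,::-1])
s=r.sense();print(s["tcp_pos"],s["joints"],s["time_s"])
delta(s,(0.506,-0.226,0.20),167.4)
delta(s,(0.506,-0.226,0.20),77.4)
E
```

```text
[0.44269925 0.06018124 0.23189531] [ 2.87736270e+01  4.06641345e+00 -2.37827419e+01  1.19966461e-01
 -6.14053646e+01 -1.31332982e+02] 12.45
[-123.4 -265.9   31.3] [-0.003  0.014 -1.569]
[-123.4 -265.9   31.3] [0.007 0.011 0.002]
```

View pics/w4.png

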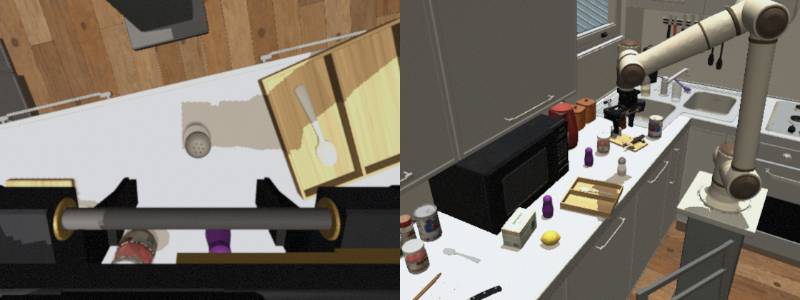

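The shaker stands upright on the worktop, clear of the tray. Next is the peeler, with the tool turned 90°.

Call:
servo_tool --commands '[[[0,-12,-26,0,0,0,-0.12],[0,-24,-53,0,0,0,-0.24],[0,-36,-80,0,0,0,-0.36],[0,-48,-106,0,0,0,-0.48],[0,-62,-133,0,0,0,-0.6]]]'

```text
time_s: 12.95
tcp_pos: [0.4707, -0.0853, 0.2252]
ee_rot: [[-0.926, -0.376, -0.001], [-0.376, 0.926, 0.0], [0.001, 0.001, -1.0]]
wrist_force: [0.6, 0.3, 0.5]
gripper_width: 0.999
gripper_force: 0.0
```

Call:
servo_tool --commands '[[[0,5,-29,0,0,0,-0.13],[0,10,-58,0,0,0,-0.26],[0,15,-87,0,0,0,-0.4],[0,20,-116,0,0,0,-0.54],[0,25,-144,0,0,0,-0.68]]]'

```text
time_s: 13.45
tcp_pos: [0.5011, -0.2283, 0.2249]
ee_rot: [[-0.483, -0.875, -0.002], [-0.875, 0.483, 0.001], [0.0, 0.002, -1.0]]
wrist_force: [0.1, 0.5, 0.1]
gripper_width: 0.999
gripper_force: 0.0
```

Call:
servo_tool --commands '[[[0,0,0,0,0,0,-0.13],[0,0,0,0,0,0,-0.29],[0,0,0,15,0,0,-0.29],[0,0,0,30,0,0,-0.29],[0,0,0,30,0,0,-0.29]]]'

```text
time_s: 13.95
tcp_pos: [0.4996, -0.2267, 0.193]
ee_rot: [[-0.219, -0.976, -0.006], [-0.976, 0.219, 0.002], [-0.0, 0.006, -1.0]]
wrist_force: [-0.3, -0.5, -0.1]
gripper_width: 0.995
gripper_force: 0.0
```

```bash
python3 - <<'E'
from station import r
from h import *
c=r.capture("wrist")
s=r.sense();print(s["tcp_pos"],s["joints"],s["time_s"],proj(c,(.506,-.226,.033)))
im=c["pixels"].copy();p=proj(c,(.506,-.226,.033));cv2.circle(im,tuple(int(v) for v in p),4,(255,0,0),1)
cv2.imwrite("pics/w5.png",im[:,:,::-1])
import pickle;pickle.dump(c,open("w5.pkl","wb"))
delta(s,(0.506,-0.226,0.028),167.4)
E
```

```text
[ 0.50047822 -0.22705782  0.194464  ] [-7.50556345e+00  1.66838923e+01 -1.34514887e+01 -1.37064655e-02
 -6.00778838e+01 -5.10342665e+00] 14.0 [267.74408881 200.86596848]
[ -2.3  -5.8 166.4] [ 0.004 -0.    -0.   ]
```

View pics/w5.png

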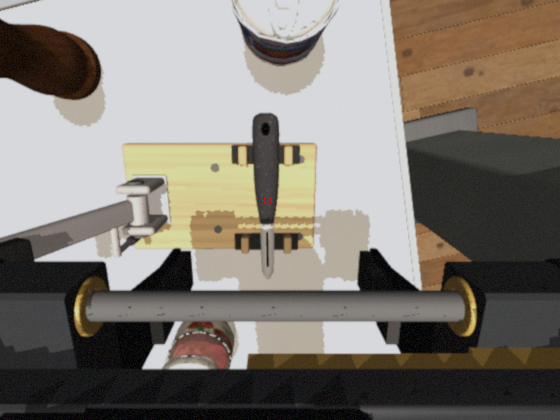

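The peeler spans rows 113 to 278 at column 266, and the predicted middle at (268,201) agrees. The jaws' centre is 6 mm off in tool y, so I correct that, then descend and grip.

Call:
servo_tool --commands '[[[0,-2,-6,40,0,0,0],[0,-2,-6,80,0,0,0],[0,-2,-6,120,0,0,0],[0,-2,-6,150,0,0,0],[0,-2,-6,166,0,0,0]]]'

```text
time_s: 14.5
tcp_pos: [0.5067, -0.2263, 0.0278]
ee_rot: [[-0.218, -0.976, -0.004], [-0.976, 0.218, 0.001], [0.0, 0.004, -1.0]]
wrist_force: [-0.1, -0.8, -0.1]
gripper_width: 0.999
gripper_force: 0.0
```

Call:
servo_tool --commands '[[[0,0,0,0,0,0,0],[1,0,0,0,0,0,0],[1,0,0,0,0,0,0],[1,0,0,0,0,0,0],[1,0,0,0,0,0,0]]]'

```text
time_s: 15.0
tcp_pos: [0.5083, -0.2267, 0.0312]
ee_rot: [[-0.218, -0.976, 0.002], [-0.976, 0.218, -0.0], [-0.0, -0.002, -1.0]]
wrist_force: [-0.1, -0.1, 0.5]
gripper_width: 0.717
gripper_force: 0.0
```

Call:
servo_tool --commands '[[[1,0,0,0,0,0,0],[1,0,0,0,0,0,0],[1,0,0,0,0,0,0],[1,0,0,0,0,0,0],[1,0,0,0,0,0,0]]]'

```text
time_s: 15.5
tcp_pos: [0.5077, -0.2266, 0.03]
ee_rot: [[-0.218, -0.976, -0.0], [-0.976, 0.218, 0.0], [0.0, 0.0, -1.0]]
wrist_force: [-0.1, -0.6, 0.3]
gripper_width: 0.284
gripper_force: 30.0
```

Call:
servo_tool --commands '[[[1,0,0,0,0,0,0],[1,0,0,0,0,0,0],[1,0,0,0,0,0,0],[1,0,0,0,0,0,0],[1,0,0,0,0,0,0]]]'

```text
time_s: 16.0
tcp_pos: [0.5076, -0.2266, 0.03]
ee_rot: [[-0.218, -0.976, -0.0], [-0.976, 0.218, 0.0], [0.0, 0.0, -1.0]]
wrist_force: [0.2, -0.8, 0.9]
gripper_width: 0.282
gripper_force: 30.0
```

Call:
servo_tool --commands '[[[1,0,0,-10,0,0,0],[1,0,0,-35,0,0,0],[1,0,0,-75,0,0,0],[1,0,0,-115,0,0,0],[1,0,0,-150,0,0,0]]]'

```text
time_s: 16.5
tcp_pos: [0.5079, -0.2267, 0.1829]
ee_rot: [[-0.218, -0.976, 0.002], [-0.976, 0.218, -0.001], [0.0, -0.002, -1.0]]
wrist_force: [1.4, 0.1, -0.8]
gripper_width: 0.29
gripper_force: 30.0
```

Call:
servo_tool --commands '[[[1,-20,7,0,0,0,0],[1,-56,19,0,0,0,0],[1,-96,32,0,0,0,0],[1,-136,45,0,0,0,0],[1,-176,58,0,0,0,0]]]'

```text
time_s: 17.0
tcp_pos: [0.4891, -0.0408, 0.1808]
ee_rot: [[-0.219, -0.976, 0.001], [-0.976, 0.219, 0.0], [-0.001, -0.001, -1.0]]
wrist_force: [0.6, 0.6, -0.5]
gripper_width: 0.289
gripper_force: 30.0
```

Call:
servo_tool --commands '[[[1,-40,13,0,0,0,0],[1,-80,26,0,0,0,0],[1,-120,39,0,0,0,0],[1,-160,52,0,0,0,0],[1,-195,64,0,0,0,0]]]'

```text
time_s: 17.5
tcp_pos: [0.4692, 0.1641, 0.1809]
ee_rot: [[-0.217, -0.976, 0.001], [-0.976, 0.217, 0.001], [-0.001, -0.001, -1.0]]
wrist_force: [0.8, -1.2, -0.4]
gripper_width: 0.282
gripper_force: 30.0
```

Call:
servo_tool --commands '[[[1,-40,13,0,0,0,0],[1,-80,26,0,0,0,0],[1,-115,38,0,0,0,0],[1,-145,47,0,0,0,0],[1,-158,52,0,0,0,0]]]'

```text
time_s: 18.0
tcp_pos: [0.4531, 0.3302, 0.1805]
ee_rot: [[-0.216, -0.976, 0.001], [-0.976, 0.216, 0.001], [-0.001, -0.001, -1.0]]
wrist_force: [-0.9, -0.0, -1.0]
gripper_width: 0.286
gripper_force: 30.0
```

Call:
servo_tool --commands '[[[1,0,0,0,0,0,0.1],[1,0,0,0,0,0,0.22],[1,0,0,0,0,0,0.35],[1,0,0,0,0,0,0.48],[1,0,0,0,0,0,0.61]]]'

```text
time_s: 18.5
tcp_pos: [0.4532, 0.3269, 0.1804]
ee_rot: [[-0.742, -0.67, -0.0], [-0.67, 0.742, -0.0], [0.0, 0.0, -1.0]]
wrist_force: [-0.4, 0.5, -0.5]
gripper_width: 0.286
gripper_force: 30.0
```

Call:
servo_tool --commands '[[[1,0,0,0,0,0,0.13],[1,0,0,0,0,0,0.26],[1,0,0,0,0,0,0.4],[1,0,0,0,0,0,0.52],[1,0,0,0,0,0,0.575]]]'

```text
time_s: 19.0
tcp_pos: [0.4533, 0.3269, 0.1805]
ee_rot: [[-0.987, -0.161, -0.0], [-0.161, 0.987, -0.0], [0.0, 0.0, -1.0]]
wrist_force: [0.7, -0.1, -0.5]
gripper_width: 0.284
gripper_force: 30.0
```

```bash
python3 - <<'E'
from station import r
from h import *
c=r.capture("wrist")
s=r.sense();print(s["tcp_pos"],s["joints"],s["time_s"],s["gripper_width"])
im=c["pixels"].copy()
a=np.radians(9.5);R=np.array([[np.cos(a),-np.sin(a)],[np.sin(a),np.cos(a)]])
for l in((-97,94.5),(97,94.5),(-97,2.5),(97,2.5)):
    q=np.array([.462,.279])+R@np.array(l)/1000;p=proj(c,(*q,.029));cv2.circle(im,tuple(int(v) for v in p),3,(255,0,0),1)
cv2.imwrite("pics/w6.png",im[:,:,::-1])
delta(s,(0.454,0.327,0.021),99.5)
E
```

```text
[0.45325357 0.32690197 0.18045045] [ 5.24105744e+01  1.82041783e+01 -1.34387686e+01 -1.15492394e-02
 -5.83630345e+01 -1.33173186e+02] 19.05 0.2825922844296458
[ -0.8  -0.  159.5] [ 0.    -0.    -0.005]
```

View pics/w6.png

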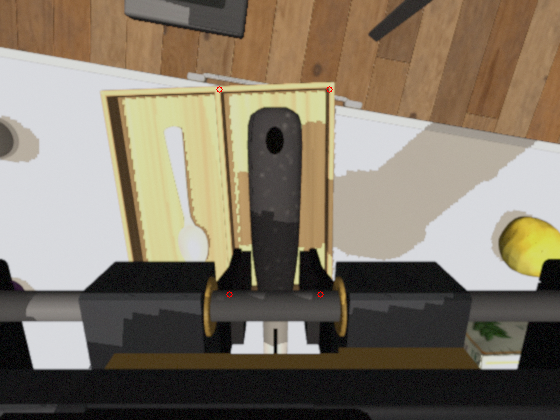

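The peeler hangs over the left compartment, handle towards the robot, at column 274 between the walls at 226 and 328. It is aligned, so I shift it about 4 mm away from the robot and lower it.

Call:
servo_tool --commands '[[[1,-4,1,30,0,0,0],[1,-4,1,65,0,0,0],[1,-4,1,100,0,0,0],[1,-4,1,125,0,0,0],[1,-4,1,140,0,0,0]]]'

```text
time_s: 19.55
tcp_pos: [0.4563, 0.3278, 0.0381]
ee_rot: [[-0.986, -0.165, -0.003], [-0.165, 0.986, -0.003], [0.003, -0.002, -1.0]]
wrist_force: [-0.4, -1.1, -0.9]
gripper_width: 0.284
gripper_force: 30.0
```

Call:
servo_tool --commands '[[[1,0,0,8,0,0,0],[1,0,0,14,0,0,0],[1,0,0,18,0,0,0],[1,0,0,20,0,0,0],[1,0,0,20,0,0,0]]]'

```text
time_s: 20.05
tcp_pos: [0.4573, 0.3295, 0.0205]
ee_rot: [[-0.986, -0.165, 0.0], [-0.165, 0.986, 0.001], [-0.001, 0.001, -1.0]]
wrist_force: [0.3, 0.1, -0.3]
gripper_width: 0.285
gripper_force: 30.0
```

Call:
servo_tool --commands '[[[1,0,0,0.5,0,0,0],[1,0,0,0.5,0,0,0],[0.55,0,0,0.5,0,0,0],[0.55,0,0,0.5,0,0,0],[0.55,0,0,0.5,0,0,0]]]'

```text
time_s: 20.55
tcp_pos: [0.4572, 0.3294, 0.0198]
ee_rot: [[-0.986, -0.165, 0.0], [-0.165, 0.986, 0.0], [-0.0, 0.0, -1.0]]
wrist_force: [0.2, -0.8, -0.7]
gripper_width: 0.426
gripper_force: 0.0
```

Call:
servo_tool --commands '[[[0.55,0,0,0,0,0,0],[0.55,0,0,0,0,0,0],[0.55,0,0,0,0,0,0],[0.55,0,0,0,0,0,0],[0.55,0,0,-5,0,0,0]]]'

```text
time_s: 21.05
tcp_pos: [0.4568, 0.3289, 0.0241]
ee_rot: [[-0.986, -0.165, -0.001], [-0.165, 0.986, -0.001], [0.001, -0.001, -1.0]]
wrist_force: [-0.3, -0.3, -0.5]
gripper_width: 0.448
gripper_force: 0.0
```

Call:
servo_tool --commands '[[[0.55,0,0,-30,0,0,0],[0.55,0,0,-70,0,0,0],[0.55,0,0,-110,0,0,0],[0.55,0,0,-150,0,0,0],[0.55,0,0,-190,0,0,0]]]'

```text
time_s: 21.55
tcp_pos: [0.4569, 0.329, 0.2168]
ee_rot: [[-0.986, -0.165, 0.0], [-0.165, 0.986, 0.0], [-0.0, 0.0, -1.0]]
wrist_force: [0.5, 0.6, 0.3]
gripper_width: 0.45
gripper_force: 0.0
```

```bash
python3 - <<'E'
from station import r
from h import *
c=r.capture("wrist");t=r.capture("side")
o=np.hstack([c["pixels"],cv2.resize(t["pixels"][150:320,190:420],(560,420))]);cv2.imwrite("pics/w7.png",cv2.resize(o,(800,300))[:,:,::-1])
s=r.sense();print(s["tcp_pos"],s["time_s"],s["wrist_force"])
E
```

```text
[0.45970647 0.33151295 0.22181352] 21.65 [-0.41526894 -0.56604058 -0.15218738]
```

View pics/w7.png

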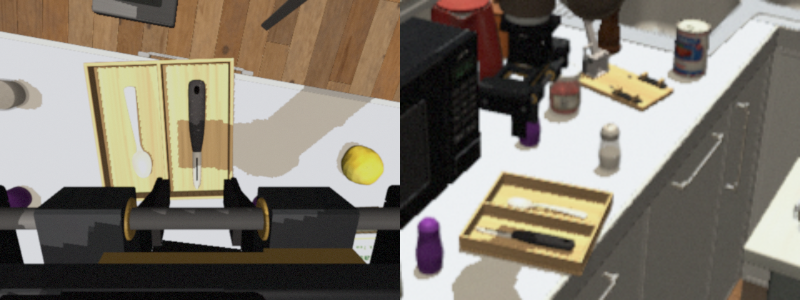

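The peeler lies flat within its compartment, the teaspoon looks unmoved and the shaker stands upright. The clamp arm is open, so I hand the job in.

```bash
python3 -c "
from station import r
print(r.finish_job())"
```

```text
the job is handed in; nothing more can be done
None
```

I handed the job in at about 22 s, no verdict returned: the clamp arm stands open, the peeler lies flat in the compartment without the teaspoon, the salt shaker stands upright on the bare worktop, and the last pictures show nothing else shifted.

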